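# Tip worn bolts into the scrap box through its spring flap

### The arm

A 7-joint arm with a two-finger parallel gripper is mounted at the origin on a cart in front of the work surface, level with it; the furniture and walls round the work are solid. World frame = base frame: x ahead of the robot, y to its left, z up, the work surface at z = 0. Lengths are in m, angles in rad, forces in N, time in s.
With the tool pointing down it reaches from about 0.425 to 1.025 m from the base axis. Payload 9.4 kg.
Tool frame: the origin (TCP) lies on the centre line of the jaws, within the pads' length; the fingertips stand 14 mm ahead of it and the grasp point (between the pads) lies 5 mm behind it (bot.nose_length is the distance from the TCP to the fingertips, in m); z points along the fingers, x is the direction in which the jaws open and shut, and the axes are right-handed (so a half turn about z gives the same grasp; the last joint's range is limited). The gripper opens to 85 mm and grips with 20 to 120 N. Pads are 22 mm wide; open, the fingers measure 114 mm over their backs; the gripper's body (76 mm by 85 mm) begins 54 mm behind the grasp point. The pads swing forward as they close: fully open they stand 13 mm farther back than shut.
Start: joints at [1.21, 0.599, -0.003, 1.599, 0.002, 0.943, -0.08], TCP at [0.203, -0.696, 0.245] pointing down, gripper open.
Joint ranges: [-2.57, 2.57], [-0.35, 1.97], [-1.29, 1.29], [0.11, 2.56], [-1.05, 4.19], [0.11, 1.86], [-2.63, 2.63]. Speed limits (rad/s): [2.22, 2.22, 3.01, 3.01, 3.14, 3.14, 3.14].

### API

Orientations are given as a unit quaternion [w, x, y, z].
In Python, from station import read_state, imaging, bot, finder gives the robot as it stands. The module is installed in compiled form; this text tells all that it offers.
- The arm moves only by the shell command python3 -m pendant 'ROWS' [FORCE]. ROWS is text: rows parted by semicolons, each of 7 numbers parted by spaces: the finger opening in mm, from 0 to 85.4, then the shift along the tool's x, y, z in mm, then the turn, a rotation vector about the tool's x, y, z in degrees. In form: fingers tx ty tz ax ay az; .... A call has 1 to 12 rows; each row shifts and turns the commanded pose from where the row before left it, along the tool's axes as they then stand; what a row does not reach is not made up. A row lasts 1/12 s, in which the tool goes at most 41.7 mm and 7.16 degrees, less where a joint would pass 70% of its speed; a pose out of reach is approached as far as the arm can. A call with a gripper value outside its range is refused whole. The fingers move at their own pace and stop on an object; FORCE is the grip in N (left out, the last holds). Time passes only in rows, so rows that do not move let the fingers close. It gives the time, the measured TCP pose, the force and the opening at its end, in the units of the state.
- read_state(): the state, without advancing time (a new reading comes with each control period).
- imaging.camera(name): name is "scene" or "top"; returns a dict with "img" (480x640x3 uint8, blue, green, red), "z_map" (480x640 float32, m along the optical axis (not along the pixel's ray), 0 where there is no reading), "fx", "fy", "cx", "cy" (pixels), "k1" (the pictures are not rectified: a ray, as slopes to the right and down, at radius r is drawn at 1 + k1 r^2 times it, then the intrinsics apply), "eye" and "attitude" of the camera in the world. Camera axes: x right, y down, z forward; pixel columns grow to the right and rows downward; lengths in m; the calibration is good to about 2 mm. A picture is of the moment at which its call begins.
- bot.sign_off(): hands the job in, once; it reports no verdict.
Trained networks look in the newest picture that a camera, given by its name, has taken for a name from the list of things; names that differ only in an ending like _2 or _b are one class to them, and where a whole thing is asked for, a point or a joint stands for the part that bears it (a point fixed in the world has none). Each returns a list of dicts, best first, with "p" (0 to 1); they miss things now and then, are a little off and sometimes report something else, mostly with a low value. They report only what shows in the picture. A call takes as long as a camera call.
- finder.look_for(camera, target): "location" ([row, column] in pixels, amid what is visible of it).
- finder.outline_of(camera, target): "pixels" (480x640 bool, what is visible of it) and "location" ([row, column] in pixels, amid what is visible of it).
- finder.landmark_of(camera, target): "location" ([row, column] in pixels: a listed point, or the origin of a listed thing).
The state is a dict: "t": time; "joint_pos": joint angles; "joint_velocities": joint speeds; "tau": joint torques, N m; "ee_pos": TCP position; "ee_rot": TCP orientation; "contact_force": force on the tool from outside, world axes, zero at the start; "wrist_torque": the same for the moment, N m; "grip_width": finger opening in m.
Only numpy, scipy, OpenCV 4.12 (cv2) and the standard library are available. Lean on these libraries where they do the work, as an engineer would, in place of code of your own. Each camera call takes 0.05 s, during which the arm holds its last target.

### The job

The three old flange bolts lying in the hand scoop are scrap. Take the scoop by its handle, push the spring flap of the scrap box open with the scoop's lip (not with the gripper) and tip all three bolts in through it. Then draw the scoop out so that the flap springs shut, and set the scoop down upright on the bench, leaving the tape, the wire brush and the screwdriver where they lie.

Things in the scene. Friction and masses are not known exactly. Their poses are not given: they have to be found in the camera images.
- scrap_box: Hollow grey steel scrap box, fixed; 160 deep (its x), 136 wide (y), 174 mm high. Origin: centre of its underside on the bench. x points level from the chute side to the back: the way to push in. Chute side upright to z 104 (at x -80); from there a face slopes at 45 deg back and up to x -10, z 174; then a flat top. Floor 6 mm above the bench. Leave its side latches shut.
- flap (a joint): Bare steel flap in the sloping face, 106 mm wide. 0 = shut, grows to 1.3 rad as it is pushed in. Hinged on a level axis along its upper edge, at box x -15.5, z 167 mm; the lower edge, 86 mm from the hinge, swings in and down. Closing spring: about 0.3 N at the free edge starts it, under 2 N holds it wide open. It rides on the scoop's side walls; bolts pass under it.
- flap_edge (a point): Middle of the flap's free lower edge (moves with the flap; axes as the box's when shut). Shut, it lies at box x -76, z 106 mm, just above the fixed lower rim (x -80, z 104). The opening there is 110 mm wide, centred on box y = 0.
- scoop: Open-fronted hand scoop, bare sheet metal, 0.18 kg, on the bench. Origin: centre of the pan's underside; x points to the open lip, z up. Pan 100 mm long (x), 76 wide (y); floor, two side walls and back wall 2.5 mm thick, walls 28 mm high. Level wooden handle behind it. Greasy bolts slide on it from some 22 (up to 27) degrees; tip it 45 or more to empty it.
- scoop_grip (a point): Middle of the wooden handle: a bar 14 mm wide (scoop y), 20 mm high, 90 mm long (scoop x), level, its centre 42 mm above the scoop's underside and 110 mm behind the scoop's origin, 160 mm behind the lip. Axes as the scoop's. A fixed bench vice, 290 mm high, stands to the right of the handle (y below -190 mm in the robot's frame): pass over it at the start and keep the wrist clear of it.
- scoop_lip (a point): Middle of the pan's front lower edge (the lip), 50 mm ahead of the scoop's origin, at the underside. Axes as the scoop's.
- bolt_1: Flange bolt 40 mm long, 16 mm thick at the flange, 18 g, lying along the pan at its right side (scoop -y). Origin: about its middle, on its underside; its y axis lies along the bolt.
- bolt_2: Flange bolt 42 mm long, 16 mm thick at the flange, 18 g, lying along the pan in the middle. Origin: about its middle, on its underside; its y axis lies along the bolt.
- bolt_3: Flange bolt 36 mm long, 16 mm thick at the flange, 18 g, lying along the pan at its left side (scoop +y). Origin: about its middle, on its underside; its y axis lies along the bolt.
- tape_roll: roll of white masking tape, 80 mm across, 24 mm high, lying flat; bystander. Origin: centre of its underside.
- wire_brush: brass wire brush with a wooden back, 74 x 133 x 35 mm, bristles up; bystander. Origin: centre of its underside.
- small_driver: small screwdriver, 182 mm long, lying flat; bystander. Origin: centre of its underside.

How it is judged:
By the outcome, as a careful person would: the job done as asked, in the order asked, and still so for the second after the job is handed in, with the robot touching nothing.
It also fails if it takes over 61 s, if anything falls off the work surface, if the arm or the gripper's body presses on something with over 40 N, if the wrist force passes 120 N, or if a joint passes its speed limit or range.

## Working session

There is one attempt and no reset: what is moved stays moved. The work goes in short steps, Python scripts to look and compute and a shell command to move; the robot and the scene stay as the last step left them, time stands still between calls to the robot, and variables do not carry over. Pictures are saved under pics/ and viewed, and the job is handed in when it is done.

```bash
ls; mkdir -p pics; python3 - <<'E'
from station import read_state, imaging, bot, finder
import cv2
s=read_state(); print(s)
for n in ("scene","top"):
    c=imaging.camera(n); cv2.imwrite(f"pics/{n}0.png",c["img"]); print(n,{k:c[k] for k in c if k not in("img","z_map")})
print(bot.nose_length)
E
```

```text
pics
{'t': 0.0, 'joint_pos': array([ 1.21028569,  0.60017041, -0.00255155,  1.60012741,  0.00183761,
        0.9428918 , -0.07978642]), 'joint_velocities': array([ 0.0004629 ,  0.00017694,  0.00046426, -0.00056199, -0.00055435,
       -0.00164293, -0.00115884]), 'tau': array([ 1.25264501e-04, -7.76448941e+01,  1.56492043e+00, -2.57996017e+01,
        1.23253406e-02,  9.18833044e-03, -1.04658290e-05]), 'ee_pos': array([ 0.20286804, -0.69557221,  0.24438499]), 'ee_rot': array([-4.07283133e-04,  8.00035020e-01, -5.99952773e-01, -6.85842933e-04]), 'contact_force': array([-0.53302506,  0.46059577, -0.6928813 ]), 'wrist_torque': array([ 0.03962857, -0.03429934,  0.01315431]), 'grip_width': 0.08535036237237628}
scene {'fx': 534.6338428527436, 'fy': 534.6338428527436, 'cx': 325.0431552874509, 'cy': 241.041899061668, 'k1': -0.03558927429209039, 'eye': array([0.14238746, 0.61369144, 0.64265853]), 'attitude': array([ 0.13301771, -0.29153022,  0.84852941, -0.42108701])}
top {'fx': 594.6495708142595, 'fy': 594.6495708142595, 'cx': 327.3930180578014, 'cy': 244.41137169335843, 'k1': 0.03151697623216248, 'eye': array([0.40581057, 0.07669791, 1.00685484]), 'attitude': array([ 0.04726293, -0.70410597,  0.70543472, -0.0660519 ])}
0.014
```

View pics/scene0.png

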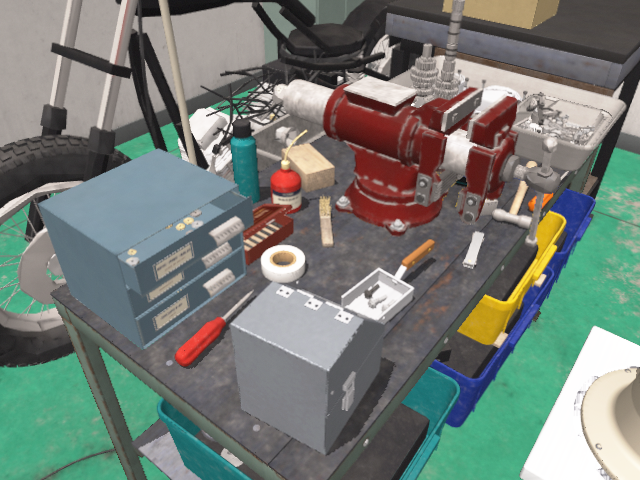

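View pics/top0.png

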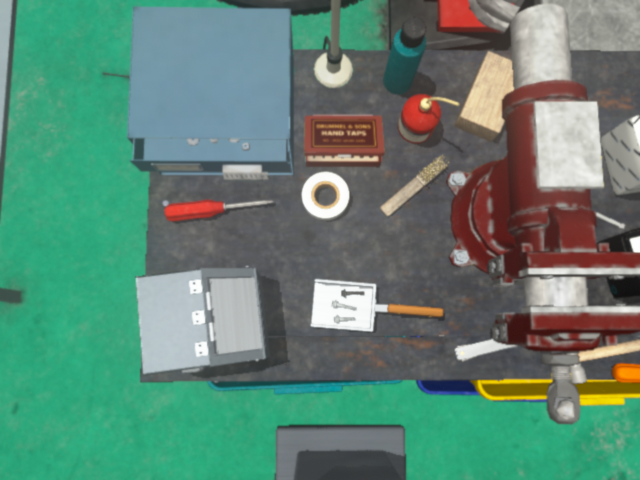

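The top view shows the scoop at about (345,305), with its lip to the left and its handle at (415,311). The box is at (200,320) and its flap faces the scoop. The brush is at (415,185), the tape at (326,195) and the driver at (215,208). The vice fills the right side. Next I'll measure these.

```bash
cat > h.py <<'E'
from station import read_state, imaging, bot, finder
import numpy as np, cv2
from scipy.spatial.transform import Rotation as R
def rot(q): return R.from_quat([q[1],q[2],q[3],q[0]])
def cloud(c):
    K=np.array([[c["fx"],0,c["cx"]],[0,c["fy"],c["cy"]],[0,0,1]]); d=np.array([c["k1"],0,0,0,0.])
    v,u=np.mgrid[0:480,0:640]
    p=cv2.undistortPoints(np.stack([u,v],-1).reshape(-1,1,2).astype(np.float64),K,d).reshape(480,640,2)
    z=c["z_map"]; P=np.dstack([p[...,0]*z,p[...,1]*z,z])
    W=rot(c["attitude"]).apply(P.reshape(-1,3)).reshape(480,640,3)+c["eye"]
    W[z==0]=np.nan
    return W
def ray(c,rc):
    K=np.array([[c["fx"],0,c["cx"]],[0,c["fy"],c["cy"]],[0,0,1]]); d=np.array([c["k1"],0,0,0,0.])
    p=cv2.undistortPoints(np.array([[[rc[1],rc[0]]]],float),K,d).reshape(2)
    return c["eye"],rot(c["attitude"]).apply([p[0],p[1],1])
def atz(c,rc,z):
    e,d=ray(c,rc); return e+d*(z-e[2])/d[2]
def project(c,P):
    P=np.atleast_2d(P); q=rot(c["attitude"]).inv().apply(P-c["eye"]); s=q[:,:2]/q[:,2:]; r2=(s**2).sum(1,keepdims=True)
    s=s*(1+c["k1"]*r2); return np.c_[s[:,1]*c["fy"]+c["cy"],s[:,0]*c["fx"]+c["cx"]]
E
python3 - <<'E'
from h import *
np.set_printoptions(precision=4,suppress=True)
Z={"scrap_box":0,"flap_edge":.106,"scoop":0,"scoop_grip":.042,"scoop_lip":0,"bolt_1":.003,"tape_roll":0,"wire_brush":0,"small_driver":0}
for n in("top","scene"):
    c=imaging.camera(n); W=cloud(c)
    for k in Z:
        r=finder.landmark_of(n,k)
        print(n,k,[(round(x["p"],2),np.round(x["location"]),atz(c,x["location"],Z[k])) for x in r[:4]])
    for k in("scrap_box","scoop","tape_roll","wire_brush","small_driver"):
        for o in finder.outline_of(n,k)[:2]:
            m=o["pixels"]; w=W[m]; w=w[~np.isnan(w[:,0])]
            print(n,k,round(o["p"],2),len(w),np.percentile(w,[2,50,98],axis=0).round(3).tolist())
    np.save(n+"_W.npy",W)
E
```

```text
top scrap_box [(0.63, array([323., 215.]), array([0.4357, 0.237 , 0.    ]))]
top flap_edge [(0.77, array([312., 256.]), array([0.4483, 0.1594, 0.106 ]))]
top scoop [(0.64, array([305., 342.]), array([0.4646, 0.0259, 0.    ]))]
top scoop_grip [(0.75, array([307., 408.]), array([ 0.4589, -0.0804,  0.042 ]))]
top scoop_lip [(0.55, array([301., 314.]), array([0.4723, 0.0734, 0.    ]))]
top bolt_1 [(0.72, array([306., 342.]), array([0.4639, 0.0261, 0.003 ])), (0.64, array([307., 346.]), array([0.4619, 0.019 , 0.003 ])), (0.61, array([294., 351.]), array([0.4834, 0.0104, 0.003 ])), (0.52, array([320., 346.]), array([0.4402, 0.0181, 0.003 ]))]
top tape_roll [(0.91, array([200., 328.]), array([0.6476, 0.049 , 0.    ])), (0.4, array([321., 346.]), array([0.4388, 0.0181, 0.    ]))]
top wire_brush [(0.83, array([186., 411.]), array([ 0.6726, -0.0968,  0.    ]))]
top small_driver [(0.64, array([213., 224.]), array([0.6231, 0.2274, 0.    ]))]
top scrap_box 0.95 12208 [[0.371, 0.152, 0.056], [0.438, 0.231, 0.172], [0.507, 0.311, 0.176]]
top scoop 0.56 3108 [[0.426, -0.121, -0.001], [0.458, 0.01, 0
[... 1484 characters left out ...]
array([0.6304, 0.2362, 0.    ]))]
scene scrap_box 0.85 17696 [[0.361, 0.173, 0.011], [0.408, 0.3, 0.14], [0.493, 0.323, 0.176]]
scene scoop 0.98 2572 [[0.423, -0.116, 0.0], [0.459, 0.0, 0.014], [0.501, 0.072, 0.052]]
scene tape_roll 0.92 1309 [[0.609, 0.021, 0.001], [0.643, 0.063, 0.022], [0.684, 0.096, 0.025]]
scene wire_brush 0.91 575 [[0.618, -0.168, -0.001], [0.666, -0.096, 0.011], [0.714, -0.041, 0.033]]
scene wire_brush 0.57 91 [[0.457, 0.01, 0.006], [0.462, 0.038, 0.011], [0.47, 0.046, 0.018]]
scene small_driver 0.62 1197 [[0.607, 0.169, 0.006], [0.619, 0.28, 0.023], [0.636, 0.327, 0.03]]
scene small_driver 0.35 347 [[0.384, 0.074, 0.003], [0.436, 0.216, 0.169], [0.495, 0.228, 0.174]]
```

```bash
python3 - <<'E'
from h import *
np.set_printoptions(precision=4,suppress=True)
def rect(a):
    r=cv2.minAreaRect((a[:,:2]*1000).astype(np.float32)); return r
for n in("top","scene"):
    W=np.load(n+"_W.npy"); P=W.reshape(-1,3); P=P[~np.isnan(P[:,0])]
    inb=(P[:,0]>.33)&(P[:,0]<.53)&(P[:,1]>.12)&(P[:,1]<.345)
    Q=P[inb]; t=Q[(Q[:,2]>.168)&(Q[:,2]<.18)]
    print(n,"boxtop",rect(t),np.median(t[:,2]))
    s=Q[(Q[:,2]>.112)&(Q[:,2]<.165)]
    m=s.mean(0); 
    # plane z = a x + b y + c robust
    A=np.c_[s[:,:2],np.ones(len(s))]
    k=np.ones(len(s),bool)
    for _ in range(8):
        x=np.linalg.lstsq(A[k],s[k,2],rcond=None)[0]; k=abs(A@x-s[:,2])<.003
    print("slope",x,k.sum(),"dir",np.degrees(np.arctan2(x[1],x[0])),"slope",np.degrees(np.arctan(np.hypot(x[0],x[1]))))
    # handle
    h=P[(P[:,0]>.42)&(P[:,0]<.5)&(P[:,1]>-.15)&(P[:,1]<-.03)&(P[:,2]>.035)&(P[:,2]<.06)]
    print("handle",len(h),rect(h),np.percentile(h[:,2],[5,50,95]), "mean",h.mean(0), "dir",np.linalg.svd(h[:,:2]-h[:,:2].mean(0))[2][0])
    p=P[(P[:,0]>.40)&(P[:,0]<.52)&(P[:,1]>-.03)&(P[:,1]<.09)&(P[:,2]>.016)&(P[:,2]<.035)]
    print("walls",len(p),rect(p),np.percentile(p[:,2],[50,95]))
E
```

```text
top boxtop ((435.2795104980469, 263.67510986328125), (136.33465576171875, 101.72422790527344), 7.466527462005615) 0.17362016190241647
slope [-0.1259  0.982   0.0097] 3494 dir 97.3037910293483 slope 44.713211969703465
handle 543 ((454.9161376953125, -82.36426544189453), (102.03511810302734, 14.300531387329102), 84.78459930419922) [0.0391 0.0511 0.0545] mean [ 0.4541 -0.0853  0.05  ] dir [-0.0861 -0.9963]
walls 559 ((463.79058837890625, 22.142654418945312), (104.94355773925781, 78.22921752929688), 84.97013854980469) [0.0285 0.0314]
scene boxtop ((433.468505859375, 266.6640319824219), (137.03616333007812, 100.45234680175781), 7.077592372894287) 0.17408544170890228
slope [-0.0308  0.072   0.1302] 494 dir 113.12540115326738 slope 4.479281981255993
handle 429 ((452.7088317871094, -80.07402038574219), (99.02361297607422, 14.683249473571777), 84.61958312988281) [0.0364 0.0488 0.0521] mean [ 0.4513 -0.0775  0.0464] dir [0.1073 0.9942]
walls 771 ((461.9072570800781, 24.538352966308594), (110.11070251464844, 77.3574447631836), 85.1734848022461) [0.0255 0.0304]
```

```bash
python3 - <<'E'
import cv2
a=cv2.imread("pics/top0.png")[240:400,120:460]; cv2.imwrite("pics/top0c.png",cv2.resize(a,None,fx=2.3,fy=2.3,interpolation=2))
a=cv2.imread("pics/scene0.png")[200:460,220:460]; cv2.imwrite("pics/scene0c.png",cv2.resize(a,None,fx=2.3,fy=2.3,interpolation=2))
E
```

```text
(no output)
```

View pics/top0c.png

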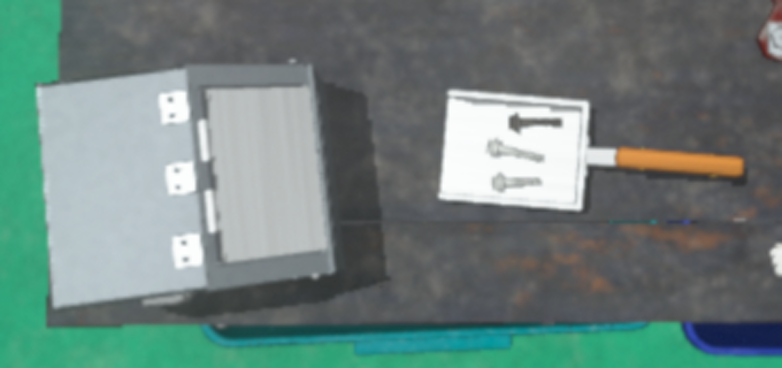

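View pics/scene0c.png

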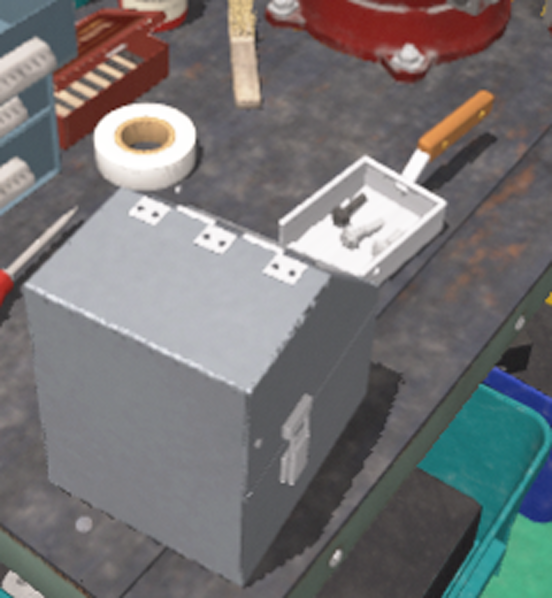

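The box is at about (0.438, 0.234) with yaw 97.2°. The scoop origin is at about (0.463, 0.0235) with yaw about 85°, which puts the grip point at (0.4535, -0.086, 0.042). Before passing over the vice I'll check its height.

```bash
python3 - <<'E'
from h import *
P=np.vstack([np.load(n+"_W.npy").reshape(-1,3) for n in("top","scene")]); P=P[~np.isnan(P[:,0])]
for y in np.arange(-.75,.35,.06):
    row=[]
    for x in np.arange(.15,.9,.06):
        m=(abs(P[:,0]-x)<.03)&(abs(P[:,1]-y)<.03); row.append("%5.2f"%P[m,2].max() if m.any() else "  -- ")
    print("%5.2f"%y," ".join(row))
print([round(v,2) for v in np.arange(.15,.9,.06)])
E
```

```text
-0.75 -0.79 -0.79 -0.23  0.09  0.06  0.06  0.07  0.06   --   0.24  0.15  0.19  0.09
-0.69 -0.79 -0.79 -0.23  0.09   --    --   0.06   --   0.06  0.32  0.32  0.20  0.13
-0.63 -0.78 -0.79 -0.24  0.09  0.09  0.09  0.09  0.09  0.08   --   0.09  0.06   -- 
-0.57 -0.79 -0.79 -0.26  0.02  0.02  0.02   --    --    --    --   0.10   --    -- 
-0.51 -0.78 -0.78 -0.10  0.02  0.02  0.00   --   0.00  0.03  0.15  0.11  0.01  0.01
-0.45 -0.79 -0.78 -0.10  0.03  0.03  0.09  0.10  0.11  0.08  0.14  0.11  0.01  0.01
-0.39 -0.79 -0.79 -0.10  0.03  0.03  0.03  0.03  0.11  0.07  0.00   --   0.00  0.01
-0.33 -0.79 -0.79 -0.10  0.06  0.27  0.27  0.27  0.22  0.25  0.25  0.24  0.19  0.19
-0.27 -0.78 -0.79  0.18  0.26  0.27  0.27  0.27  0.25  0.25  0.25  0.24  0.21  0.21
-0.21 -0.70 -0.79 -0.10  0.26  0.27  0.27  0.27  0.24  0.25  0.25  0.25  0.20  0.20
-0.15  0.00 -0.79 -0.26  0.01  0.01  0.06  0.03  0.04  0.04  0.04  0.18  0.09  0.01
-0.09  0.00 -0.79 -0.79  0.00  0.01  0.06  0.01  0.01  0.02  0.04  0.16  0.14  0.18
-0.03  0.00 -0.79 -0.79  0.01  0.00  0.06  0.03  0.01  0.02  0.07  0.07  0.04  0.18
 0.03  0.00 -0.79 -0.26  0.01  0.01  0.03  0.03  0.01  0.03  0.07  0.07  0.04  0.43
 0.09  0.00 -0.79 -0.26  0.00  0.01  0.03  0.03  0.01  0.19  0.19  0.19  0.19  0.19
 0.15  0.00 -0.79 -0.26  0.01  0.14  0.13  0.13  0.01  0.19  0.19  0.20  0.20  0.20
 0.21 -0.79 -0.79 -0.79  0.00  0.18  0.18  0.18  0.01  0.19  0.19  0.19  0.19  0.19
 0.27 -0.79 -0.79 -0.79  0.13  0.18  0.18  0.18  0.01  0.19  0.19  0.20  0.19  0.20
 0.33 -0.79 -0.79 -0.78  0.17  0.18  0.18  0.18  0.01  0.19  0.19  0.19  0.20  0.20
[np.float64(0.15), np.float64(0.21), np.float64(0.27), np.float64(0.33), np.float64(0.39), np.float64(0.45), np.float64(0.51), np.float64(0.57), np.float64(0.63), np.float64(0.69), np.float64(0.75), np.float64(0.81), np.float64(0.87)]
```

```bash
python3 -m pendant '85 0 0 -36 0 0 0; 85 0 0 -36 0 0 0; 85 0 0 -36 0 0 0; 85 0 0 -36 0 0 0; 85 0 0 -36 0 0 0; 85 0 0 0 0 0 0' 60; python3 -c "
from h import *
print(read_state())"
```

```text
t: 2.1
ee_pos: [0.2035, -0.6979, 0.434]
ee_rot: [0.003, 0.8, -0.6, 0.005]
contact_force: [0.5, -0.8, 1.2]
grip_width: 0.0849
{'t': 2.1, 'joint_pos': array([ 1.20276332,  0.47105506,  0.01041715,  1.35947676, -0.00466918,
        1.29936437, -0.07402668]), 'joint_velocities': array([ 0.00265059,  0.03923422, -0.00242279,  0.10409311,  0.00241293,
       -0.10535413, -0.00261833]), 'tau': array([-7.59941060e-01, -6.44555998e+01,  9.61600654e-01, -2.80969316e+01,
       -5.35607594e-02,  1.29111752e+00,  1.86798064e-02]), 'ee_pos': array([ 0.20347292, -0.6979427 ,  0.43397104]), 'ee_rot': array([ 0.00325116,  0.79990577, -0.60009699,  0.00487737]), 'contact_force': array([ 0.4573713 , -0.76233497,  1.17551623]), 'wrist_torque': array([-0.0067004 , -0.03317756,  0.00512458]), 'grip_width': 0.08488630900337532}
```

```bash
python3 -m pendant '85 -23 -19 0 0 0 0; 85 -23 -19 0 0 0 0; 85 -23 -19 0 0 0 0; 85 -23 -19 0 0 0 0; 85 -23 -19 0 0 0 0; 85 -23 -19 0 0 0 0; 85 -23 -19 0 0 0 0; 85 -23 -19 0 0 0 0; 85 -23 -19 0 0 0 0; 85 -23 -19 0 0 0 0; 85 -23 -19 0 0 0 0; 85 0 0 0 0 0 0'; python3 -c "
from h import *
print(read_state())"
```

```text
t: 3.1
ee_pos: [0.3355, -0.3893, 0.4257]
ee_rot: [-0.001, 0.802, -0.597, 0.0]
contact_force: [-0.0, 0.4, -0.3]
grip_width: 0.0853
{'t': 3.1, 'joint_pos': array([ 0.84520823,  0.1721358 , -0.11346915,  1.82427194,  0.01907258,
        1.14610427, -0.55483968]), 'joint_velocities': array([ 0.03785881,  0.02722314,  0.06543644, -0.04378265,  0.02147119,
       -0.00227905,  0.08409413]), 'tau': array([  0.07746559, -45.83983898,   0.54100407, -28.65852177,
         0.25459751,  -0.08513261,  -0.98643556]), 'ee_pos': array([ 0.3354896 , -0.38933254,  0.42565668]), 'ee_rot': array([-9.93328682e-04,  8.01979919e-01, -5.97350131e-01,  2.10531498e-04]), 'contact_force': array([-0.00378128,  0.42499731, -0.32944029]), 'wrist_torque': array([ 0.04505493, -0.03442726, -0.0519599 ]), 'grip_width': 0.08526135083102626}
```

```bash
python3 -m pendant '85 -23.4 -18.2 0 0 0 0; 85 -23.4 -18.2 0 0 0 0; 85 -23.4 -18.2 0 0 0 0; 85 -23.4 -18.2 0 0 0 0; 85 -23.4 -18.2 0 0 0 0; 85 -23.4 -18.2 0 0 0 0; 85 -23.4 -18.2 0 0 0 0; 85 -23.4 -18.2 0 0 0 0; 85 -23.4 -18.2 0 0 0 0; 85 -23.4 -18.2 0 0 0 0; 85 -23.4 -18.2 0 0 0 0; 85 0 0 0 0 0 0' ; python3 -m pendant '85 0 0 22 0 0 -6.8; 85 0 0 22 0 0 -6.8; 85 0 0 22 0 0 -6.8; 85 0 0 22 0 0 -6.8; 85 0 0 22 0 0 -6.8; 85 0 0 22 0 0 -6.8; 85 0 0 22 0 0 -6.8; 85 0 0 22 0 0 -6.8; 85 0 0 22 0 0 -6.8; 85 0 0 22 0 0 -6.8; 85 0 0 0 0 0 0'; python3 -c "
from h import *
s=read_state()
print(s['joint_pos'],s['ee_pos'],rot(s['ee_rot']).as_matrix())"
```

```text
t: 4.1
ee_pos: [0.4546, -0.0861, 0.4255]
ee_rot: [-0.001, 0.802, -0.597, 0.0]
contact_force: [-0.1, 0.7, 0.5]
grip_width: 0.085
t: 5.02
ee_pos: [0.4511, -0.0919, 0.2022]
ee_rot: [-0.001, 0.999, -0.048, -0.003]
contact_force: [-1.6, 0.4, -0.1]
grip_width: 0.085
[ 0.47439304  0.39461364 -0.52275585  2.20626546  0.33377234  0.6208437
 -0.38543698] [ 0.45111049 -0.09191002  0.2021837 ] [[ 9.95471507e-01 -9.49215719e-02 -5.13550776e-03]
 [-9.49160111e-02 -9.95484414e-01  1.31646544e-03]
 [-5.23727890e-03 -8.23061926e-04 -9.99985947e-01]]
```

```bash
python3 - <<'E'
from h import *
np.set_printoptions(precision=4,suppress=True)
c=imaging.camera("scene"); W=cloud(c)
cv2.imwrite("pics/scene1.png",c["img"])
print("state",read_state()["ee_pos"])
P=W.reshape(-1,3); P=P[~np.isnan(P[:,0])]
h=P[(P[:,0]>.42)&(P[:,0]<.5)&(P[:,1]>-.15)&(P[:,1]<-.03)&(P[:,2]>.035)&(P[:,2]<.06)]
print(cv2.minAreaRect((h[:,:2]*1000).astype(np.float32)))
# model overlay: handle outline
g=np.array([.4535,-.085,.042]); d=np.array([np.cos(np.radians(85)),np.sin(np.radians(85)),0]); y=np.array([-d[1],d[0],0])
for a in(-45,45):
  for b in(-7,7):
    print(project(c,g+d*a/1e3+y*b/1e3+[0,0,.01]))
E
```

```text
state [ 0.4518 -0.0918  0.2039]
((452.6434326171875, -81.94310760498047), (98.32136535644531, 16.088109970092773), 86.31356048583984)
[[237.732  428.4071]]
[[240.9475 434.8308]]
[[260.3247 399.5463]]
[[263.9054 406.1236]]
```

View pics/scene1.png

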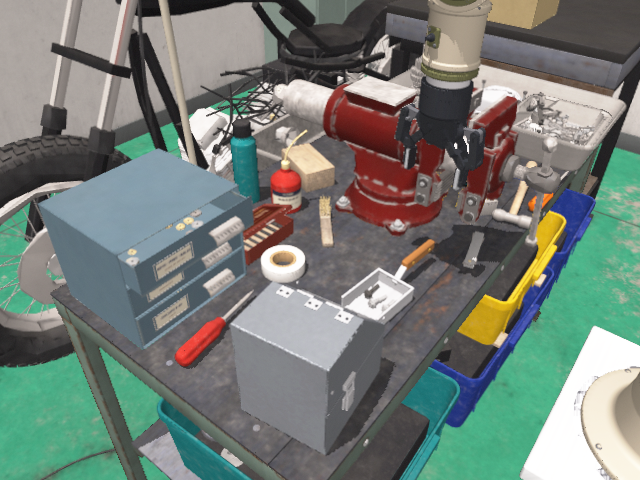

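```bash
python3 -m pendant '60 1 -7 15 0 0 0; 60 0 0 21 0 0 0; 60 0 0 21 0 0 0; 60 0 0 21 0 0 0; 60 0 0 21 0 0 0; 60 0 0 21 0 0 0; 60 0 0 21 0 0 0; 60 0 0 15 0 0 0; 60 0 0 10 0 0 0; 60 0 0 0 0 0 0; 60 0 0 0 0 0 0'; python3 -c "
from h import *
s=read_state()
print(s['joint_pos'],s['ee_pos'],rot(s['ee_rot']).as_matrix())"
```

```text
t: 5.98
ee_pos: [0.4555, -0.0849, 0.04]
ee_rot: [0.001, 0.999, -0.051, 0.0]
contact_force: [-0.8, 0.2, 0.5]
grip_width: 0.06
[ 0.1805786   0.67036272 -0.17219739  2.33294797  0.64429418  0.1801766
 -0.69388996] [ 0.45546389 -0.08485686  0.0399533 ] [[ 9.94736519e-01 -1.02462400e-01  8.45028512e-04]
 [-1.02461326e-01 -9.94736230e-01 -1.22870015e-03]
 [ 9.66476041e-04  1.13565017e-03 -9.99998888e-01]]
```

```bash
python3 -m pendant '60 -1 0 3 0 0 0; 30 0 0 0 0 0 0; 18 0 0 0 0 0 0; 5 0 0 0 0 0 0; 5 0 0 0 0 0 0; 5 0 0 0 0 0 0; 5 0 0 0 0 0 0; 5 0 0 0 0 0 0; 5 0 0 0 0 0 0' 100; python3 - <<'E'
from h import *
s=read_state()
print(s['joint_pos'],s['ee_pos'],rot(s['ee_rot']).as_matrix(),s['contact_force'])
for n in("top","scene"):
    c=imaging.camera(n); cv2.imwrite(f"pics/{n}2.png",c["img"][200:400,150:520] if n=="top" else c["img"][180:420,220:500])
E
```

```text
t: 6.73
ee_pos: [0.4537, -0.0847, 0.0366]
ee_rot: [0.0, 0.999, -0.05, 0.0]
contact_force: [-0.4, -0.6, 6.3]
grip_width: 0.0125
[ 0.17345921  0.676591   -0.16136611  2.33810723  0.65364497  0.16667629
 -0.70040321] [ 0.45372518 -0.08471302  0.03657831] [[ 9.94929471e-01 -1.00573945e-01  4.79559670e-04]
 [-1.00573805e-01 -9.94929552e-01 -3.09376077e-04]
 [ 5.08243260e-04  2.59576236e-04 -9.99999837e-01]] [-0.42725891 -0.57925745  6.31708403]
```

View pics/top2.png

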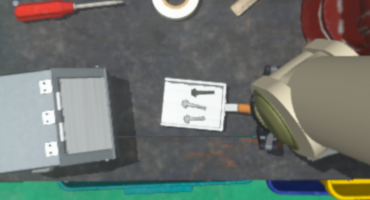

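View pics/scene2.png

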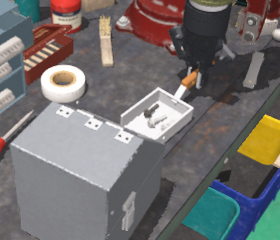

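```bash
cat > kin.py <<'E'
import numpy as np, itertools
from scipy.spatial.transform import Rotation as R
from scipy.optimize import least_squares
D=[([1.21028569,0.60017041,-0.00255155,1.60012741,0.00183761,0.9428918,-0.07978642],[0.20286804,-0.69557221,0.24438499],[-4.07e-04,8.00035020e-01,-5.99952773e-01,-6.85842933e-04]),
([0.84520823,0.1721358,-0.11346915,1.82427194,0.01907258,1.14610427,-0.55483968],[0.3354896,-0.38933254,0.42565668],[-9.93328682e-04,8.01979919e-01,-5.97350131e-01,2.10531498e-04])]
M=[([0.47439304,0.39461364,-0.52275585,2.20626546,0.33377234,0.6208437,-0.38543698],[0.45111049,-0.09191002,0.2021837],[[9.95471507e-01,-9.49215719e-02,-5.13550776e-03],[-9.49160111e-02,-9.95484414e-01,1.31646544e-03],[-5.23727890e-03,-8.23061926e-04,-9.99985947e-01]]),
([0.1805786,0.67036272,-0.17219739,2.33294797,0.64429418,0.1801766,-0.69388996],[0.45546389,-0.08485686,0.0399533],[[9.94736519e-01,-1.02462400e-01,8.45028512e-04],[-1.02461326e-01,-9.94736230e-01,-1.22870015e-03],[9.66476041e-04,1.13565017e-03,-9.99998888e-01]]),
([0.17345921,0.676591,-0.16136611,2.33810723,0.65364497,0.16667629,-0.70040321],[0.45372518,-0.08471302,0.03657831],[[9.94929471e-01,-1.00573945e-01,4.79559670e-04],[-1.00573805e-01,-9.94929552e-01,-3.09376077e-04],[5.08243260e-04,2.59576236e-04,-9.99999837e-01]])]
data=[(np.array(q),np.array(p),R.from_quat([w[1],w[2],w[3],w[0]])) for q,p,w in D]+[(np.array(q),np.array(p),R.from_matrix(m)) for q,p,m in M]
def fk(q,s,L):
    # L: z0, L1, L2, L3, elbow offsets a3,a4, wrist offset a6,  psi7, az0
    z0,L1,L2,L3,a3,a4,a6,psi,az=L
    Z=lambda a:R.from_euler('z',a); Y=lambda a:R.from_euler('y',a)
    p=np.array([0,0,z0]); r=Z(az+s[0]*q[0])*Y(q[1]); 
    r=r*Z(s[1]*q[2]); p=p+r.apply([a3,0,L1]); r=r*Y(q[3]); p=p+r.apply([a4,0,L2]); r=r*Z(s[2]*q[4]); r=r*Y(q[5]); p=p+r.apply([a6,0,0]);r=r*Z(s[3]*q[6]+psi); p=p+r.apply([0,0,L3])
    return p,r
def fit(s,x0):
    def f(L):
        e=[]
        for q,p,r in data:
            pp,rr=fk(q,s,L); e+=list((pp-p)*10)+list((rr.inv()*r).as_rotvec())
        return np.array(e)
    return least_squares(f,x0)
if __name__=="__main__":
    best=[]
    for s in itertools.product([1,-1],repeat=4):
        for psi in (0,np.pi/2,np.pi,-np.pi/2):
            o=fit(s,[.36,.42,.4,.25,0,0,0,psi,0.]); best.append((o.cost,s,o.x,psi))
    best.sort(key=lambda b:b[0])
    for b in best[:4]: print(b[0],b[1],b[2].round(4),b[3])
    b=best[0]
    for q,p,r in data:
        pp,rr=fk(q,b[1],b[2]); print((pp-p).round(4),(rr.inv()*r).as_rotvec().round(4))
    import pickle; pickle.dump((b[1],b[2]),open("kin.pkl","wb"))
E
python3 kin.py
```

```text
0.013668735625493745 (-1, -1, -1, -1) [-0.0605  0.677   0.4528 -0.0169  0.0034  0.0078  0.0196  3.0501 -0.0915] 3.141592653589793
0.013668735625494834 (-1, -1, -1, -1) [-0.0605  0.677   0.4528 -0.0169  0.0034  0.0078  0.0196 -3.2331 -0.0915] -1.5707963267948966
0.013668735625494956 (-1, -1, -1, -1) [-0.0605  0.677   0.4528 -0.0169  0.0034  0.0078  0.0196  3.0501 -0.0915] 1.5707963267948966
0.4898203186715758 (-1, -1, 1, 1) [-7.0200e-02  6.5640e-01  4.4740e-01 -2.7100e-02 -2.0100e-02  6.0000e-04
 -1.0900e-02 -2.8907e+00 -8.8600e-02] 0
[-0.0086 -0.0049 -0.0041] [-0.0001  0.     -0.    ]
[0.0026 0.0096 0.0035] [-0.0001 -0.0002 -0.    ]
[0.0025 0.0025 0.0043] [-0.0005 -0.0001  0.    ]
[-0.001   0.0018 -0.0018] [ 0.0001  0.0001 -0.    ]
[-0.001   0.0016 -0.002 ] [ 0.  0. -0.]
```

```bash
python3 -m pendant '5 0 0 -4 0 0 0; 5 0 0 -10 0 0 0; 5 0 0 -16 0 0 0; 5 0 0 -20 0 0 0; 5 0 0 -20 0 0 0; 5 0 0 -20 0 0 0; 5 0 0 -20 0 0 0; 5 0 0 -15 0 0 0; 5 0 0 -10 0 0 0; 5 0 0 -5 0 0 0; 5 0 0 0 0 0 0; 5 0 0 0 0 0 0' 100; python3 - <<'E'
from h import *
import json
np.set_printoptions(precision=4,suppress=True)
s=read_state()
print(s['joint_pos'],s['ee_pos'],rot(s['ee_rot']).as_matrix(),s['contact_force'],s['wrist_torque'])
print(json.dumps([list(s[k]) for k in('joint_pos','ee_pos','ee_rot')]),file=open("log.txt","a"))
for n in("top","scene"):
    c=imaging.camera(n); W=cloud(c); cv2.imwrite(f"pics/{n}3.png",c["img"]); np.save(n+"_W3.npy",W)
    print(n,[(round(x["p"],2),np.round(x["location"]),atz(c,x["location"],.137)) for x in finder.landmark_of(n,"scoop_lip")[:2]])
    P=W.reshape(-1,3); P=P[~np.isnan(P[:,0])]
    p=P[(P[:,0]>.40)&(P[:,0]<.52)&(P[:,1]>-.03)&(P[:,1]<.1)&(P[:,2]>.12)&(P[:,2]<.19)]
    print(len(p),cv2.minAreaRect((p[:,:2]*1000).astype(np.float32)),np.percentile(p,[1,50,99],axis=0))
    # floor plane
E
```

```text
t: 7.83
ee_pos: [0.4533, -0.0846, 0.1759]
ee_rot: [0.0, 0.999, -0.05, -0.0]
contact_force: [-0.8, -0.9, -3.2]
grip_width: 0.0124
[ 0.4403  0.4376 -0.5094  2.2341  0.402   0.5568 -0.4749] [ 0.4533 -0.0846  0.1759] [[ 0.995  -0.1002 -0.0005]
 [-0.1002 -0.995  -0.0001]
 [-0.0005  0.0001 -1.    ]] [-0.8159 -0.9038 -3.1876] [-0.2251  0.0747 -0.0199]
top [(0.94, array([294., 312.]), array([0.4727, 0.0757, 0.137 ]))]
3982 ((464.56451416015625, 22.688823699951172), (106.0516357421875, 78.113525390625), 84.72502136230469) [[ 0.4245 -0.0275  0.1375]
 [ 0.4654  0.0223  0.1416]
 [ 0.5047  0.0732  0.1693]]
scene [(0.86, array([256., 363.]), array([0.4655, 0.0796, 0.137 ]))]
3056 ((462.0374755859375, 24.42719268798828), (109.28533935546875, 78.97350311279297), 84.73487091064453) [[ 0.422  -0.0254  0.1375]
 [ 0.4664  0.0269  0.1462]
 [ 0.5032  0.0795  0.1675]]
```

View pics/top3.png

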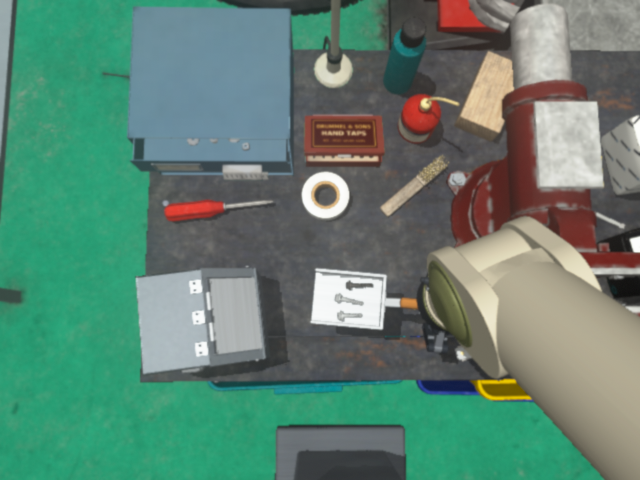

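View pics/scene3.png

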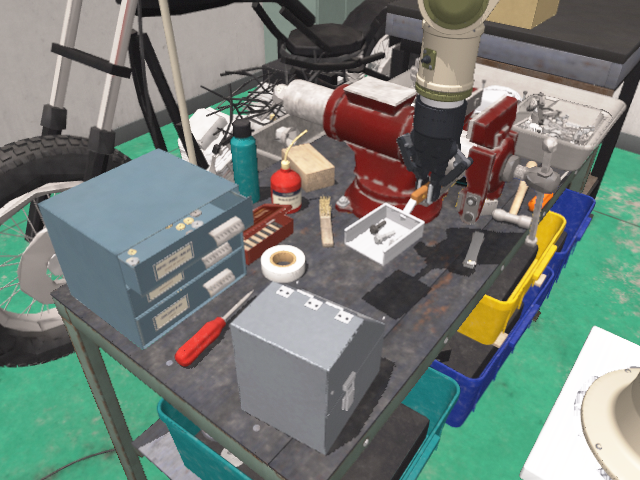

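```bash
cat > kin2.py <<'E'
from kin import *
import json,os
S=(-1,-1,-1,-1)
import pickle
_,L0=pickle.load(open("kin.pkl","rb")); psi,az=L0[7],L0[8]
Z=lambda a:R.from_euler('z',a); Y=lambda a:R.from_euler('y',a)
def rots(q):
    r0=Z(az); r1=Z(az-q[0]); r2=r1*Y(q[1]); r3=r2*Z(-q[2]); r4=r3*Y(q[3]); r5=r4*Z(-q[4]); r6=r5*Y(q[5]); r7=r6*Z(-q[6]+psi)
    return r0,r1,r2,r3,r4,r5,r6,r7
def load():
    d=list(data)
    for l in open("log.txt"):
        q,p,w=json.loads(l); d.append((np.array(q),np.array(p),R.from_quat([w[1],w[2],w[3],w[0]])))
    return d
# offsets: base (x,y,z), after r1 (x,y), r3 (x,y,z), r4(x), r5 (x,y,z), r6 (x,y), r7 (z)
cols=[(0,'xyz'),(1,'xy'),(3,'xyz'),(5,'xyz'),(6,'xy'),(7,'z')]
def A(q):
    rs=rots(q); M=[]
    for i,ax in cols:
        m=rs[i].as_matrix()
        for a in ax: M.append(m[:,'xyz'.index(a)])
    return np.array(M).T
x0=np.array([0,0,.36, 0,0, 0,0,.42, 0,0,.4, 0,0, .25])
w=np.array([.02,.02,.3,.02,.02,.05,.02,.3,.05,.02,.3,.08,.02,.3])
def solve():
    d=load(); AA=np.vstack([A(q) for q,_,_ in d]); b=np.concatenate([p for _,p,_ in d])
    lam=.004
    Aw=AA*w; x=np.linalg.lstsq(np.vstack([Aw,lam*np.eye(len(w))]),np.concatenate([b-AA@x0,np.zeros(len(w))]),rcond=None)[0]*w+x0
    return x,(AA@x-b).reshape(-1,3)
if __name__=="__main__":
    x,e=solve(); print(x.round(4)); print((e*1000).round(1))
    for q,p,r in load(): print((rots(q)[7].inv()*r).as_rotvec().round(4))
E
python3 kin2.py
python3 - <<'E'
import numpy as np
for n in("top","scene"):
    P=np.load(n+"_W3.npy").reshape(-1,3); P=P[~np.isnan(P[:,0])]
    p=P[(P[:,0]>.43)&(P[:,0]<.5)&(P[:,1]>-.02)&(P[:,1]<.072)&(P[:,2]>.13)&(P[:,2]<.155)]
    k=np.ones(len(p),bool)
    A=np.c_[p[:,:2]-[.465,.023],np.ones(len(p))]
    for t in(.01,.006,.004,.003,.003,.003):
        x=np.linalg.lstsq(A[k],p[k,2],rcond=None)[0]; k=abs(A@x-p[:,2]+.0)<t
    print(n,x.round(4),k.sum())
E
```

```text
[ 1.310e-02 -1.580e-02  2.870e-01 -8.400e-03 -6.800e-03 -1.130e-02
  4.600e-03  6.461e-01 -8.600e-03  2.000e-04  4.423e-01  3.600e-03
  2.000e-04  3.281e-01]
[[-4.3 -1.8  0.6]
 [ 4.   4.4 -2.5]
 [ 1.3 -1.6  1.8]
 [-1.2  0.6 -1. ]
 [-1.3  0.8 -1.2]
 [ 1.  -1.7  2.3]]
[-0.0001  0.     -0.    ]
[-0.0001 -0.0002 -0.    ]
[-0.0005 -0.0001  0.    ]
[ 0.0001  0.0001 -0.    ]
[ 0.  0. -0.]
[-0.  0. -0.]
top [ 0.0016 -0.0044  0.1408] 2403
scene [ 0.0014 -0.0075  0.1397] 977
```

```bash
cat > plan.py <<'E'
from h import *
O=np.array([.438,.234,0]); YAW=np.radians(97.2)
Xd=np.array([np.cos(YAW),np.sin(YAW),0]); Yd=np.array([-np.sin(YAW),np.cos(YAW),0]); Zd=np.array([0,0,1.])
LIP=np.array([0,-.1585,.0372])   # lip in tool frame (tool y = -scoop x, z = -scoop z)
def target(Xl,Zl,th,y=0,dyaw=0):
    """lip at box X,Z (mm), pitch th deg lip-down"""
    t=np.radians(th); a=YAW+np.radians(dyaw); f=np.array([np.cos(a),np.sin(a),0]); s=np.array([-f[1],f[0],0])
    u=np.cos(t)*f-np.sin(t)*Zd
    ty=-u; tx=-s; tz=np.cross(tx,ty)
    Rm=R.from_matrix(np.array([tx,ty,tz]).T)
    lip=O+(Xl*Xd+y*Yd+Zl*Zd)/1e3
    return lip-Rm.apply(LIP),Rm
def lipnow(s):
    r=rot(s["ee_rot"]); l=s["ee_pos"]+r.apply(LIP)-O; u=-r.as_matrix()[:,1]
    return np.array([l@Xd,l@Yd,l[2]])*1e3, np.degrees(np.arcsin(-u[2])), np.degrees(np.arctan2(u[1],u[0]))-97.2
def rows(p0,r0,p1,r1,N):
    from scipy.optimize import least_squares
    d=r0.inv().apply(p1-p0)*1e3; w=(r0.inv()*r1).as_rotvec(); q=R.from_rotvec(w/N)
    M=np.zeros((3,3)); A=np.eye(3)
    for k in range(N): M+=A; A=A@q.as_matrix()
    t=np.linalg.solve(M,d)
    return t.round(2),np.degrees(w/N).round(2)
E
cat > ik.py <<'E'
from kin2 import *
from plan import target
lo=np.array([-2.57,-.35,-1.29,.11,-1.05,.11,-2.63]); hi=np.array([2.57,1.97,1.29,2.56,4.19,1.86,2.63])
x,_=solve()
q=load()[-1][0]
def ik(p,r,q0):
    f=lambda q:np.r_[(A(q)@x-p)*5,(rots(q)[7].inv()*r).as_rotvec(),(q-q0)*.01]
    return least_squares(f,np.clip(q0,lo+1e-3,hi-1e-3),bounds=(lo,hi))
import sys
for a in [(-120,140,0),(-100,125,12),(-85,112,16),(-60,105,18),(-50,95,30),(-40,80,40),(-34,58,50),(-34,58,55),(-34,56,60)]:
    p,r=target(*a); o=ik(p,r,q); q=o.x; print(a,p.round(3),q.round(2),"err mm",(np.linalg.norm(A(q)@x-p)*1e3).round(1),"deg",np.degrees((rots(q)[7].inv()*r).magnitude()).round(2))
E
python3 ik.py
```

```text
(-120, 140, 0) [ 0.473 -0.042  0.177] [ 0.38  0.46 -0.57  2.21  0.45  0.58 -0.4 ] err mm 0.0 deg 0.0
(-100, 125, 12) [ 0.469 -0.011  0.194] [ 0.08  0.42 -0.45  2.21  0.64  0.68 -0.74] err mm 0.0 deg 0.01
(-85, 112, 16) [0.466 0.009 0.191] [-0.04  0.43 -0.41  2.21  0.71  0.72 -0.88] err mm 0.0 deg 0.0
(-60, 105, 18) [0.463 0.036 0.189] [-0.13  0.45 -0.41  2.2   0.72  0.76 -0.97] err mm 0.0 deg 0.0
(-50, 95, 30) [0.459 0.067 0.206] [-0.35  0.49 -0.37  2.15  0.79  0.97 -1.18] err mm 0.0 deg 0.0
(-40, 80, 40) [0.455 0.098 0.21 ] [-0.52  0.57 -0.33  2.1   0.81  1.15 -1.31] err mm 0.0 deg 0.0
(-34, 58, 50) [0.451 0.127 0.203] [-0.66  0.67 -0.29  2.04  0.82  1.3  -1.41] err mm 0.0 deg 0.0
(-34, 58, 55) [0.45  0.14  0.209] [-0.71  0.71 -0.28  2.01  0.81  1.39 -1.44] err mm 0.0 deg 0.0
(-34, 56, 60) [0.448 0.154 0.212] [-0.77  0.76 -0.26  1.97  0.81  1.47 -1.46] err mm 0.0 deg 0.0
```

```bash
python3 - <<'E'
from plan import *
s=read_state(); print(lipnow(s))
p,r=target(-105,118,12); print(rows(s["ee_pos"],rot(s["ee_rot"]),p,r,10))
E
```

```text
(array([-163.20831795,  -10.57846045,  138.29158798]), np.float64(-0.00843981313267819), np.float64(-12.917398404765777))
(array([ 1.66, -6.68, -1.82]), array([-1.2 ,  0.14, -1.29]))
```

```bash
python3 -m pendant '5 1 -3 -1 -0.5 0 -0.5; 5 1.6 -6.6 -1.8 -1.2 0.1 -1.3; 5 1.6 -6.6 -1.8 -1.2 0.1 -1.3; 5 1.6 -6.6 -1.8 -1.2 0.1 -1.3; 5 1.6 -6.6 -1.8 -1.2 0.1 -1.3; 5 1.6 -6.6 -1.8 -1.2 0.1 -1.3; 5 1.6 -6.6 -1.8 -1.2 0.1 -1.3; 5 1.6 -6.6 -1.8 -1.2 0.1 -1.3; 5 1.6 -6.6 -1.8 -1.2 0.1 -1.3; 5 1.6 -6.6 -1.8 -1.2 0.1 -1.3; 5 1 -4 -1 -0.7 0.1 -0.8; 5 0 0 0 0 0 0'; python3 - <<'E'
from plan import *
import json
np.set_printoptions(precision=4,suppress=True)
s=read_state(); print(lipnow(s)); print(s['joint_pos'],s['contact_force'],s['wrist_torque'])
print(json.dumps([list(s[k]) for k in('joint_pos','ee_pos','ee_rot')]),file=open("log.txt","a"))
for n in("top","scene"):
    c=imaging.camera(n); W=cloud(c); cv2.imwrite(f"pics/{n}4.png",cv2.resize(c["img"][220:400,120:460],None,fx=2.3,fy=2.3) if n=="top" else cv2.resize(c["img"][160:400,220:500],None,fx=2.4,fy=2.4)); np.save(n+"_W4.npy",W)
    for k,z in(("scoop_lip",.118),("flap_edge",.106)):
        for f in finder.landmark_of(n,k)[:2]:
            w=atz(c,f["location"],z)-O; print(n,k,round(f["p"],2),"box X,Y mm",(w@Xd*1e3).round(1),(w@Yd*1e3).round(1))
    lip=s["ee_pos"]+rot(s["ee_rot"]).apply(LIP); print("lip proj",project(c,lip), "px", [f["location"] for f in finder.landmark_of(n,"scoop_lip")[:1]])
E
```

```text
t: 9.03
ee_pos: [0.47, -0.015, 0.1879]
ee_rot: [0.104, 0.992, 0.065, 0.004]
contact_force: [-0.0, -0.4, -2.8]
grip_width: 0.0126
(array([-103.7729,    0.6294,  118.6034]), np.float64(11.991291305675382), np.float64(0.37188024308728984))
[ 0.0967  0.4225 -0.435   2.2224  0.6296  0.6783 -0.7012] [-0.0116 -0.3706 -2.8348] [ 0.1153  0.0185 -0.0195]
top scoop_lip 0.69 box X,Y mm -103.0 -3.6
top scoop_lip 0.51 box X,Y mm -201.9 -157.7
top flap_edge 0.69 box X,Y mm -75.2 2.7
lip proj [[310.4309 274.9065]] px [[307.7, 274.1]]
scene scoop_lip 0.89 box X,Y mm -105.2 2.8
scene flap_edge 0.56 box X,Y mm -79.1 2.3
lip proj [[287.9447 351.1958]] px [[288.2, 353.0]]
```

View pics/top4.png

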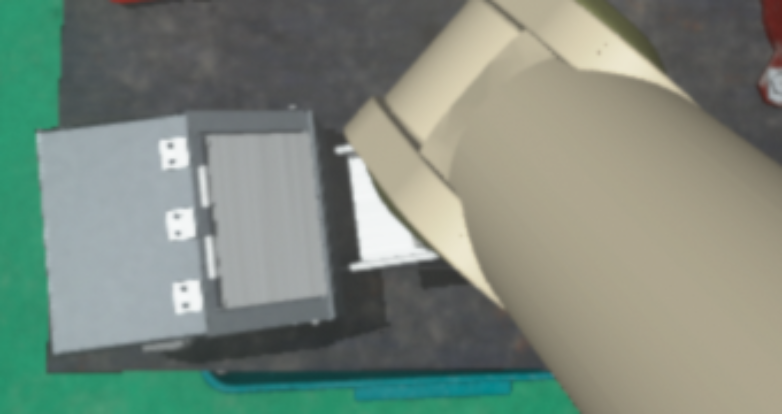

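View pics/scene4.png

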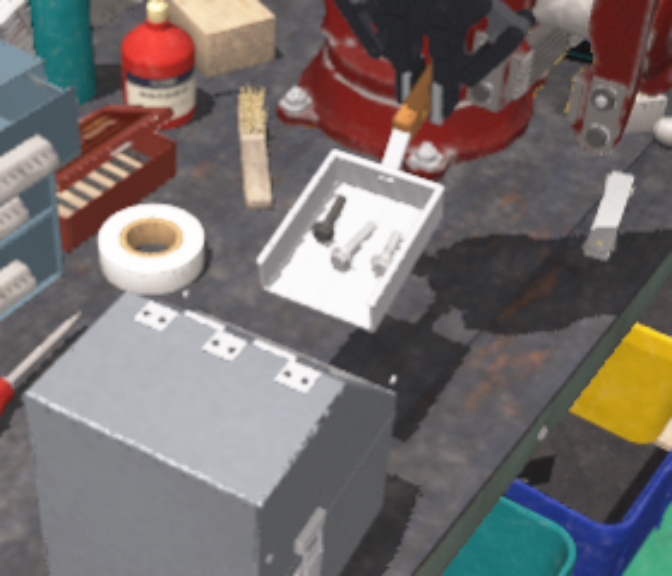

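```bash
python3 - <<'E'
from plan import *
s=read_state()
p,r=target(-59,107.5,13,y=1); print(rows(s["ee_pos"],rot(s["ee_rot"]),p,r,9))
E
```

```text
(array([-0.1 , -5.46, -0.22]), array([-0.11,  0.04,  0.01]))
```

```bash
python3 -m pendant '5 0 -3 -0.2 -0.1 0 0; 5 0 -5.5 -0.2 -0.1 0 0; 5 0 -5.5 -0.2 -0.1 0 0; 5 0 -5.5 -0.2 -0.1 0 0; 5 0 -5.5 -0.2 -0.1 0 0; 5 0 -5.5 -0.2 -0.1 0 0; 5 0 -5.5 -0.2 -0.1 0 0; 5 0 -5.5 -0.2 -0.1 0 0; 5 0 -5 -0.2 -0.1 0 0; 5 0 -2.5 -0.2 -0.1 0 0; 5 0 0 0 0 0 0'; cat > look.py <<'E'
from plan import *
import json,sys
np.set_printoptions(precision=4,suppress=True)
k=sys.argv[1]
s=read_state(); print(s['t'],lipnow(s)); print(s['joint_pos'],s['contact_force'],s['wrist_torque'],s['grip_width'])
print(json.dumps([list(s[k]) for k in('joint_pos','ee_pos','ee_rot')]),file=open("log.txt","a"))
for n in("top","scene"):
    c=imaging.camera(n); cv2.imwrite(f"pics/{n}{k}.png",cv2.resize(c["img"][220:400,120:460],None,fx=2,fy=2) if n=="top" else cv2.resize(c["img"][160:400,220:500],None,fx=2.4,fy=2.4)); np.save(n+f"_W{k}.npy",cloud(c))
    lip=s["ee_pos"]+rot(s["ee_rot"]).apply(LIP); print(n,"lip proj",project(c,lip))
E
python3 look.py 5
```

```text
t: 10.35
ee_pos: [0.4636, 0.0317, 0.1794]
ee_rot: [0.113, 0.992, 0.064, 0.004]
contact_force: [-0.3, -0.5, -2.1]
grip_width: 0.0126
10.35 (array([-57.827 ,   0.833 , 107.4724]), np.float64(12.998287057396796), np.float64(0.22907652018852787))
[-0.0196  0.4408 -0.4328  2.2281  0.6468  0.6925 -0.8346] [-0.2937 -0.5426 -2.093 ] [ 0.0611 -0.0533 -0.0345] 0.012571584902011422
top lip proj [[314.9157 244.7989]]
scene lip proj [[312.9218 335.5293]]
```

View pics/scene5.png

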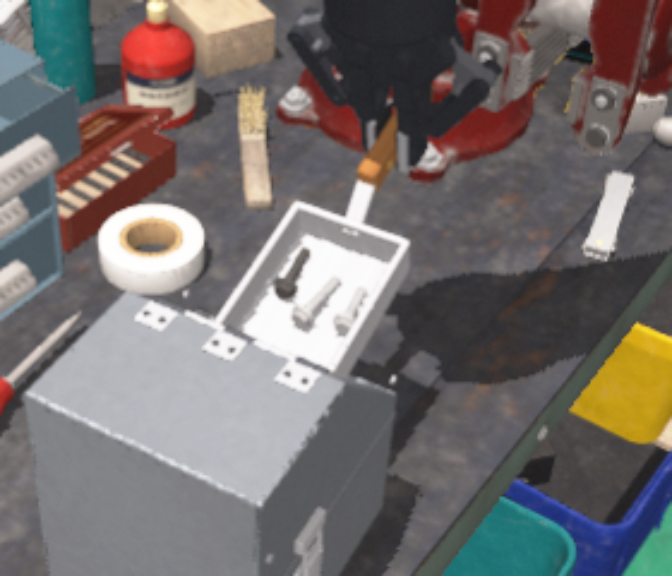

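View pics/top5.png

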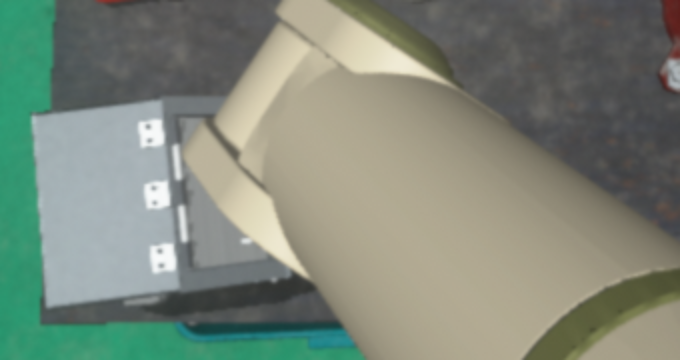

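```bash
python3 - <<'E'
from plan import *
s=read_state(); a=(s["ee_pos"],rot(s["ee_rot"]))
def lip(sv,c,th):
    t=np.radians(th); return -80+sv*np.cos(t)+c*np.sin(t),104-sv*np.sin(t)+c*np.cos(t)
for sv,c,th,N in((33,8,25,4),(48,7,36,4),(66,7,50,6),(74,7,55,4)):
    X,Zl=lip(sv,c,th); b=target(X,Zl,th,y=1); print(sv,th,round(X,1),round(Zl,1),N,b[0].round(4),*rows(*a,*b,N)); a=b
E
```

```text
33 25 -46.7 97.3 4 [0.4589 0.0606 0.198 ] [-0.26 -5.77 -6.68] [-3.    0.08  0.05]
48 36 -37.1 81.4 4 [0.455  0.0916 0.2047] [-0.   -6.01 -5.27] [-2.75  0.   -0.  ]
66 50 -32.2 57.9 6 [0.4502 0.1291 0.2033] [ 0.   -4.87 -4.03] [-2.33  0.    0.  ]
74 55 -31.8 47.4 4 [0.4486 0.1423 0.1986] [-0.   -2.98 -1.9 ] [-1.25 -0.   -0.  ]
```

```bash
python3 -m pendant '5 0 -5.8 -6.7 -3 0 0; 5 0 -5.8 -6.7 -3 0 0; 5 0 -5.8 -6.7 -3 0 0; 5 0 -5.8 -6.7 -3 0 0; 5 0 -6 -5.3 -2.8 0 0; 5 0 -6 -5.3 -2.8 0 0; 5 0 -6 -5.3 -2.8 0 0; 5 0 -6 -5.3 -2.8 0 0'; python3 - <<'E'
from plan import *
s=read_state(); print(lipnow(s)); a=(s["ee_pos"],rot(s["ee_rot"]))
E
python3 look.py 6
```

```text
t: 11.12
ee_pos: [0.4564, 0.0922, 0.2055]
ee_rot: [0.311, 0.948, 0.061, 0.017]
contact_force: [0.9, -0.5, 2.0]
grip_width: 0.0124
(array([-37.37280192,   0.22428087,  81.6158358 ]), np.float64(36.32421063944825), np.float64(0.24950694718802424))
11.1167 (array([-37.3728,   0.2243,  81.6158]), np.float64(36.32421063944825), np.float64(0.24950694718802424))
[-0.4249  0.5195 -0.3521  2.1535  0.7669  1.0892 -1.215 ] [ 0.8882 -0.4927  2.0137] [ 0.4721 -0.0239 -0.0217] 0.012422475191370522
top lip proj [[316.9713 233.3293]]
scene lip proj [[334.7495 327.4335]]
```

View pics/scene6.png

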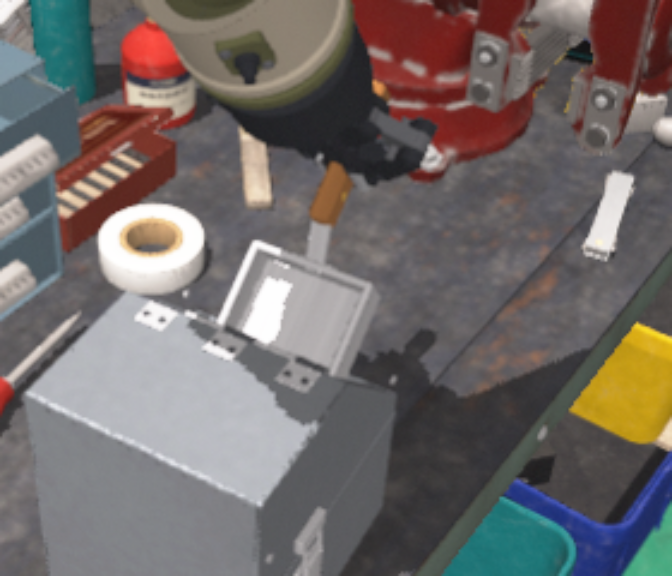

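```bash
python3 -m pendant '5 0 -4.9 -4 -2.3 0 0; 5 0 -4.9 -4 -2.3 0 0; 5 0 -4.9 -4 -2.3 0 0; 5 0 -4.9 -4 -2.3 0 0; 5 0 -4.9 -4 -2.3 0 0; 5 0 -4.9 -4 -2.3 0 0; 5 0 -3 -2 -1.3 0 0; 5 0 -3 -2 -1.3 0 0; 5 0 -3 -2 -1.3 0 0; 5 0 -3 -2 -1.3 0 0; 5 0 0 0 0 0 0; 5 0 0 0 0 0 0'; python3 look.py 7
```

```text
t: 12.22
ee_pos: [0.4498, 0.1437, 0.198]
ee_rot: [0.461, 0.885, 0.058, 0.027]
contact_force: [-0.7, 4.2, 1.7]
grip_width: 0.0124
12.2167 (array([-30.605 ,   0.6921,  46.7927]), np.float64(55.00449121415002), np.float64(0.6321342416657387))
[-0.6614  0.6941 -0.2922  2.0594  0.7741  1.3783 -1.389 ] [-0.7254  4.2425  1.714 ] [1.7133 0.062  0.1   ] 0.01239458137907953
top lip proj [[318.6775 231.9473]]
scene lip proj [[354.4877 324.8121]]
```

View pics/scene7.png

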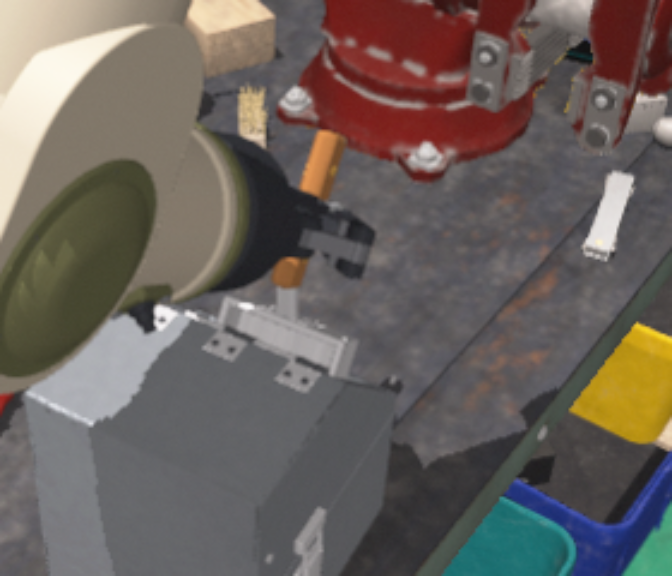

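View pics/top7.png

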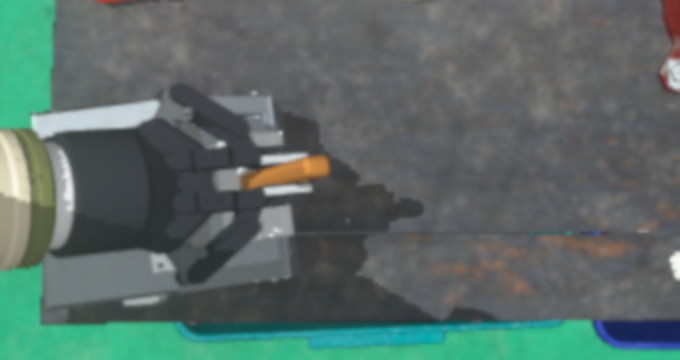

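```bash
python3 -m pendant '5 0 0 -3 0 0 0; 5 0 0 -2 -1 0 0; 5 0 3 0 -1 0 0; 5 0 -3 0 0 0 0; 5 0 3 0 0 0 0; 5 0 -3 0 0 0 0; 5 0 0 0 0 0 0; 5 0 0 0 0 0 0' ; python3 look.py 8
```

```text
t: 12.98
ee_pos: [0.4489, 0.1469, 0.2012]
ee_rot: [0.478, 0.876, 0.057, 0.027]
contact_force: [0.4, -0.8, -2.2]
grip_width: 0.0124
12.9833 (array([-33.2121,   1.2063,  47.7955]), np.float64(57.19974659774844), np.float64(0.6769390957445438))
[-0.6807  0.708  -0.2841  2.0492  0.7713  1.4128 -1.3965] [ 0.3947 -0.756  -2.1957] [1.2096 0.0884 0.0374] 0.012408866477671752
top lip proj [[318.7633 233.5346]]
scene lip proj [[352.964  326.0479]]
```

View pics/scene8.png

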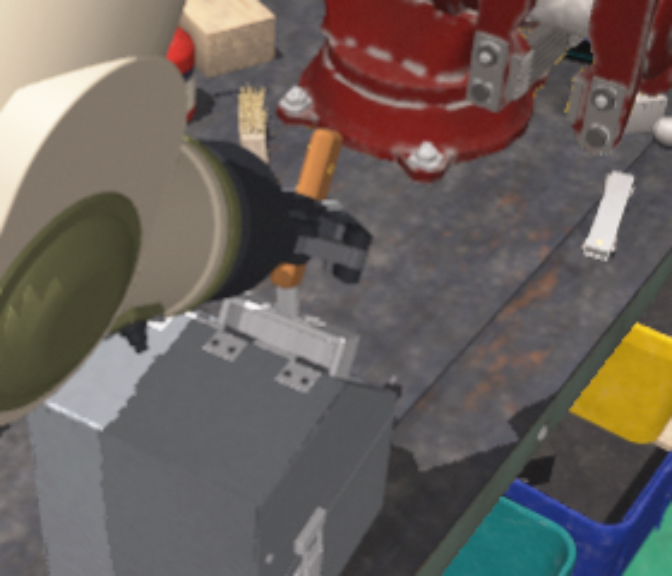

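```bash
python3 -m pendant '5 0 3 0 0 0 0; 5 0 6 0 0 0 0; 5 0 6 0 0 0 0; 5 0 6 0 0 0 0; 5 0 6 0 0 0 0; 5 0 6 0 0 0 0; 5 0 3 0 0 0 0; 5 0 0 0 0 0 0' ; python3 look.py 9
```

```text
t: 13.75
ee_pos: [0.4517, 0.1269, 0.2326]
ee_rot: [0.478, 0.876, 0.057, 0.028]
contact_force: [0.5, -1.0, -0.8]
grip_width: 0.0123
13.75 (array([-53.4313,   0.6591,  79.1934]), np.float64(57.22263526198434), np.float64(0.5107657226136979))
[-0.6533  0.6489 -0.2819  2.0633  0.7752  1.4327 -1.3496] [ 0.5247 -0.9714 -0.8363] [ 0.9005  0.0374 -0.0004] 0.012339262313217402
top lip proj [[315.9578 243.9694]]
scene lip proj [[328.826  333.2829]]
```

View pics/scene9.png

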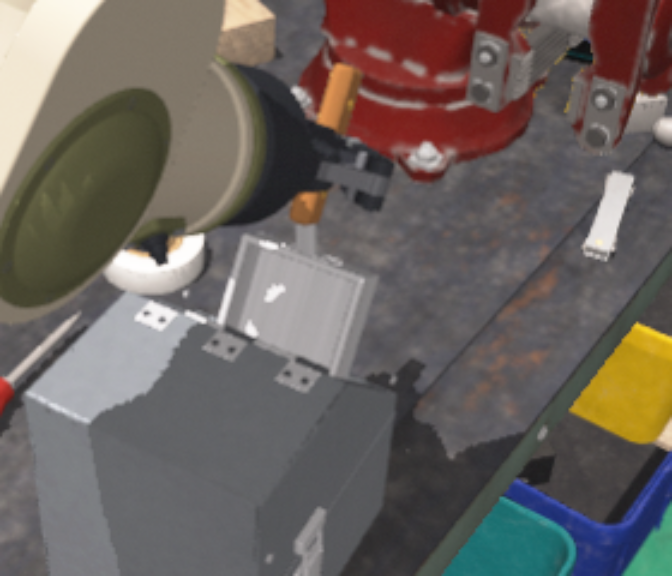

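```bash
python3 - <<'E'
from plan import *
s=read_state(); a=(s["ee_pos"],rot(s["ee_rot"]))
b=target(-54,100,36,y=1); print(rows(*a,*b,5)); print(rows(*b,*target(-56,109,17,y=1),5))
E
```

```text
(array([-0.24,  5.72,  9.14]), array([4.24, 0.04, 0.06]))
(array([0.  , 3.33, 9.19]), array([ 3.8, -0. ,  0. ]))
```

```bash
python3 -m pendant '5 0 5.7 9.1 4.2 0 0; 5 0 5.7 9.1 4.2 0 0; 5 0 5.7 9.1 4.2 0 0; 5 0 5.7 9.1 4.2 0 0; 5 0 5.7 9.1 4.2 0 0; 5 0 3.3 9.2 3.8 0 0; 5 0 3.3 9.2 3.8 0 0; 5 0 3.3 9.2 3.8 0 0; 5 0 3.3 9.2 3.8 0 0; 5 0 3.3 9.2 3.8 0 0; 5 0 0 0 0 0 0' ; python3 look.py 10
```

```text
t: 14.77
ee_pos: [0.462, 0.0353, 0.1902]
ee_rot: [0.149, 0.987, 0.061, 0.005]
contact_force: [0.4, -1.7, -0.4]
grip_width: 0.013
14.7667 (array([-59.6381,   1.2295, 107.905 ]), np.float64(17.16684087918316), np.float64(-0.09234207637473446))
[-0.0998  0.4304 -0.3958  2.2191  0.6674  0.7582 -0.8949] [ 0.434  -1.7115 -0.3662] [0.116  0.0903 0.0085] 0.01300101783005968
top lip proj [[315.0105 246.0045]]
scene lip proj [[312.0165 336.4185]]
```

View pics/scene10.png

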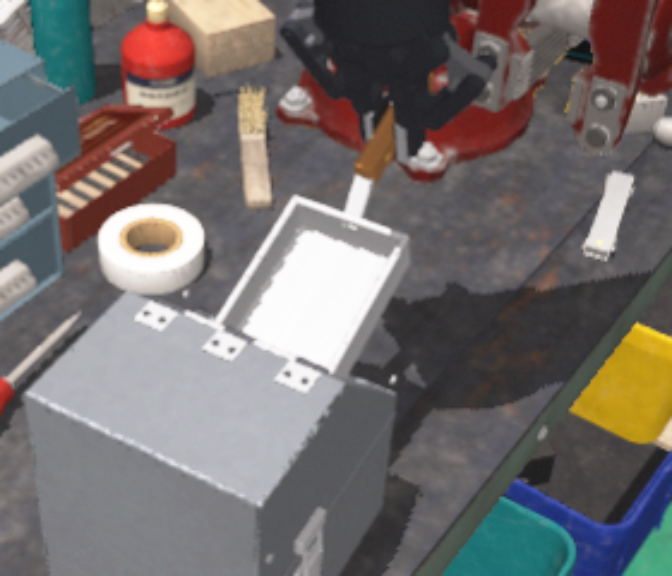

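```bash
python3 -m pendant '5 0 4 0 0 0 0; 5 0 6 0 0 0 0; 5 0 6 0 0 0 0; 5 0 6 0 0 0 0; 5 0 6 0 0 0 0; 5 0 6 0 0 0 0; 5 0 6 0 0 0 0; 5 0 6 0 0 0 0; 5 0 6 0 0 0 0; 5 0 6 0 0 0 0; 5 0 6 0 0 0 0; 5 0 3 0 0 0 0' ; python3 - <<'E'
from plan import *
s=read_state(); print(lipnow(s)); a=(s["ee_pos"],rot(s["ee_rot"]))
E
python3 look.py 11
```

```text
t: 15.87
ee_pos: [0.4709, -0.0252, 0.2108]
ee_rot: [0.15, 0.987, 0.063, 0.006]
contact_force: [-0.1, -1.1, -1.9]
grip_width: 0.012
(array([-120.90616228,    0.4770819 ,  128.35412214]), np.float64(17.221508366492596), np.float64(0.1510554094611649))
15.8667 (array([-120.9062,    0.4771,  128.3541]), np.float64(17.221508366492596), np.float64(0.1510554094611649))
[ 0.025   0.3894 -0.3839  2.2099  0.6599  0.7578 -0.7399] [-0.0527 -1.0978 -1.8835] [0.2872 0.0434 0.0097] 0.012019883132874552
top lip proj [[308.4848 286.1142]]
scene lip proj [[276.1378 356.9511]]
```

View pics/scene11.png

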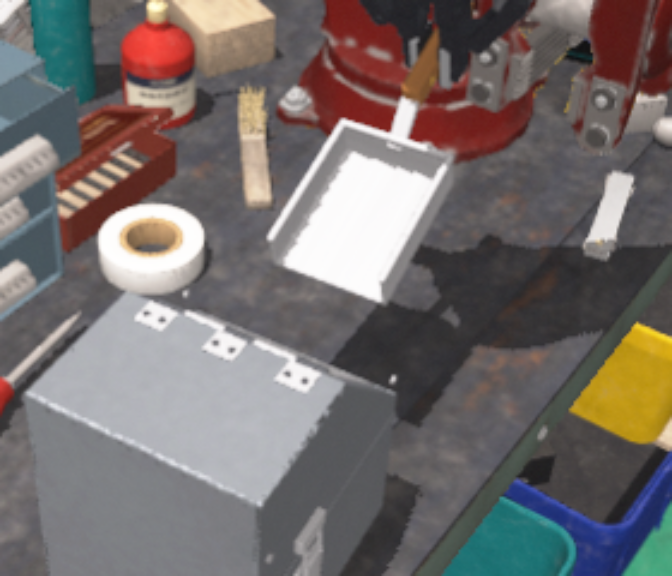

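View pics/top11.png

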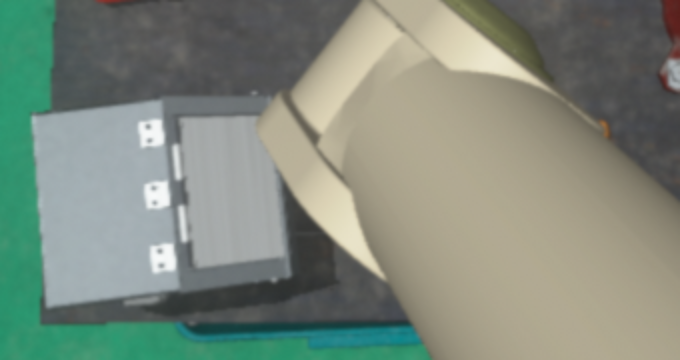

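```bash
python3 - <<'E'
from plan import *
s=read_state(); a=(s["ee_pos"],rot(s["ee_rot"]))
b=target(-163,45,0,y=-10.5,dyaw=-12.9); print(b[0],rows(*a,*b,11)); 
E
```

```text
[ 0.45310434 -0.08411501  0.0822    ] (array([-1.84,  3.39, 12.44]), array([ 1.56, -0.14,  1.17]))
```

```bash
python3 -m pendant '5 -1 2 6 0.8 0 0.6; 5 -1.8 3.4 12.4 1.6 -0.1 1.2; 5 -1.8 3.4 12.4 1.6 -0.1 1.2; 5 -1.8 3.4 12.4 1.6 -0.1 1.2; 5 -1.8 3.4 12.4 1.6 -0.1 1.2; 5 -1.8 3.4 12.4 1.6 -0.1 1.2; 5 -1.8 3.4 12.4 1.6 -0.1 1.2; 5 -1.8 3.4 12.4 1.6 -0.1 1.2; 5 -1.8 3.4 12.4 1.6 -0.1 1.2; 5 -1.8 3.4 12.4 1.6 -0.1 1.2; 5 -2.5 4.5 15 1.9 -0.1 1.4; 5 0 0 0 0 0 0' ; python3 look.py 12; python3 - <<'E'
from plan import *
s=read_state(); print(rot(s["ee_rot"]).as_matrix().round(3),s["ee_pos"])
z0=s["ee_pos"][2]-.037
for n in("top","scene"):
    P=np.load(n+"_W12.npy").reshape(-1,3); P=P[~np.isnan(P[:,0])]
    q=P[(P[:,0]>.41)&(P[:,0]<.52)&(P[:,1]>-.04)&(P[:,1]<.09)&(P[:,2]>z0-.015)&(P[:,2]<z0+.05)]
    print(cv2.minAreaRect((q[:,:2]*1000).astype(np.float32)))
    p=P[(P[:,0]>.44)&(P[:,0]<.49)&(P[:,1]>-.015)&(P[:,1]<.065)&(P[:,2]>z0-.015)&(P[:,2]<z0+.015)]
    k=np.ones(len(p),bool); A=np.c_[p[:,:2]-[.465,.023],np.ones(len(p))]
    for t in(.01,.006,.004,.003,.003,.003):
        x=np.linalg.lstsq(A[k],p[k,2],rcond=None)[0]; k=abs(A@x-p[:,2])<t
    print(n,x.round(4),k.sum())
P=np.load("top_W12.npy").reshape(-1,3); P=P[~np.isnan(P[:,0])]
d=P-O; X=d@Xd; Y=d@Yd
m=(abs(Y)<.045)&(X>-.072)&(X<-.03); print("flap z-X-0.184 (shut ~ -.002):",np.percentile(P[m,2]-X[m]-.184,[5,50,95]).round(4),m.sum())
E
```

```text
t: 16.97
ee_pos: [0.4524, -0.0845, 0.0839]
ee_rot: [-0.0, 0.999, -0.05, 0.003]
contact_force: [-0.7, -0.7, -1.7]
grip_width: 0.0124
16.9667 (array([-163.3322,  -10.0863,   46.8119]), np.float64(-0.04525760837909716), np.float64(-12.93457854688252))
[ 0.305   0.5906 -0.3439  2.3155  0.6431  0.3179 -0.7018] [-0.6747 -0.7159 -1.6645] [-0.1891  0.0705  0.017 ] 0.012414973710062043
top lip proj [[301.257  313.6914]]
scene lip proj [[297.0373 360.4201]]
[[ 0.995 -0.096  0.008]
 [-0.096 -0.995 -0.001]
 [ 0.008  0.    -1.   ]] [ 0.4538434  -0.08283282  0.08571976]
((463.2904968261719, 17.31912612915039), (115.13065338134766, 78.37078857421875), 84.86016082763672)
top [ 0.0056 -0.0046  0.049 ] 1460
((461.86700439453125, 19.479625701904297), (119.77440643310547, 78.12541198730469), 84.6006088256836)
scene [ 0.0085 -0.0009  0.0492] 897
flap z-X-0.184 (shut ~ -.002): [-0.0017  0.001   0.0037] 2018
```

View pics/scene12.png

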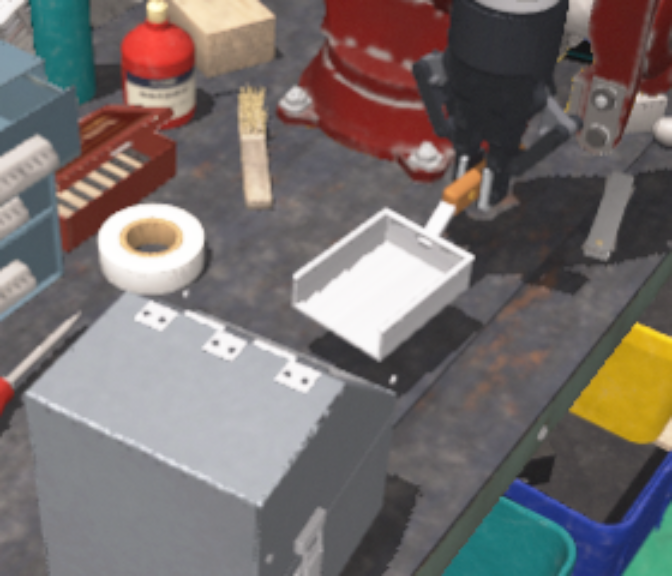

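```bash
python3 -m pendant '5 0 0 4 0 0 0; 5 0 0 8 0 0 0; 5 0 0 8 0 0 0; 5 0 0 8 0 0 0; 5 0 0 6 0 0 0; 5 0 0 4 0 0 0; 5 0 0 3 0 0 0; 5 0 0 2 0 0 0; 5 0 0 1 0 0 0; 5 0 0 0 0 0 0; 5 0 0 0 0 0 0' ; python3 -c "
from h import *
s=read_state(); print(s['ee_pos'],s['contact_force'],s['wrist_torque'],s['joint_pos'])"
```

```text
t: 17.98
ee_pos: [0.4547, -0.0827, 0.0423]
ee_rot: [0.0, 0.999, -0.048, 0.005]
contact_force: [0.1, 1.1, -2.9]
grip_width: 0.0127
[ 0.45473329 -0.08266019  0.04228226] [ 0.14897001  1.09597878 -2.91559934] [-0.25382779  0.10182328 -0.02641822] [ 0.19542055  0.66562251 -0.19936725  2.33963116  0.74012761  0.18343508
 -0.788237  ]
```

Another 4–5 mm to go. I'll lower in 1 mm steps and watch the force.

```bash
python3 -m pendant '5 0 0 2 0 0 0; 5 0 0 1 0 0 0; 5 0 0 1 0 0 0; 5 0 0 0.5 0 0 0; 5 0 0 0 0 0 0; 5 0 0 0 0 0 0' ; python3 -c "
from h import *
s=read_state(); print(s['ee_pos'],s['contact_force'],s['wrist_torque'],rot(s['ee_rot']).as_matrix().round(4))"
```

```text
t: 18.48
ee_pos: [0.4547, -0.0827, 0.0376]
ee_rot: [0.0, 0.999, -0.048, 0.005]
contact_force: [0.8, -0.2, -1.3]
grip_width: 0.0124
[ 0.45471471 -0.08265715  0.03762944] [ 0.76147219 -0.16671927 -1.30593048] [-0.15297282  0.09409986  0.00046703] [[ 9.954e-01 -9.550e-02  9.600e-03]
 [-9.550e-02 -9.954e-01 -1.100e-03]
 [ 9.600e-03  1.000e-04 -1.000e+00]]
```

```bash
python3 -m pendant '5 0 0 0.7 0 0.5 0; 5 0 0 0.3 0 0 0; 5 0 0 0 0 0 0; 5 0 0 0 0 0 0' ; python3 -c "
from h import *
s=read_state(); print(s['ee_pos'],s['contact_force'],s['wrist_torque'],rot(s['ee_rot']).as_matrix().round(4))"
```

```text
t: 18.82
ee_pos: [0.4549, -0.0829, 0.037]
ee_rot: [0.001, 0.999, -0.048, 0.01]
contact_force: [0.6, -1.1, 5.3]
grip_width: 0.0123
[ 0.45485872 -0.08286006  0.03698874] [ 0.62943843 -1.06972001  5.34697861] [-0.0199526   0.24506991  0.02137972] [[ 9.952e-01 -9.550e-02  1.920e-02]
 [-9.550e-02 -9.954e-01 -2.400e-03]
 [ 1.930e-02  6.000e-04 -9.998e-01]]
```

```bash
python3 -m pendant '5 0 0 0 0 -1.1 0; 5 0 0 0 0 0 0; 18 0 0 0 0 0 0; 22 0 0 0 0 0 0; 30 0 0 0 0 0 0; 40 0 0 0 0 0 0; 50 0 0 0 0 0 0; 60 0 0 0 0 0 0; 60 0 0 0 0 0 0; 60 0 0 0 0 0 0'; python3 look.py 13
```

```text
t: 19.65
ee_pos: [0.4547, -0.0826, 0.0366]
ee_rot: [0.0, 0.999, -0.048, -0.0]
contact_force: [1.1, -0.0, 0.2]
grip_width: 0.0603
19.65 (array([-161.5797,  -11.6326,   -0.6027]), np.float64(0.008662351819549368), np.float64(-12.668901132406106))
[ 0.2022  0.6792 -0.2092  2.3336  0.7553  0.1917 -0.8031] [ 1.1418 -0.0043  0.1525] [ 0.0275 -0.0318  0.0009] 0.06028324019147832
top lip proj [[302.3177 312.445 ]]
scene lip proj [[318.0373 357.3892]]
```

View pics/scene13.png

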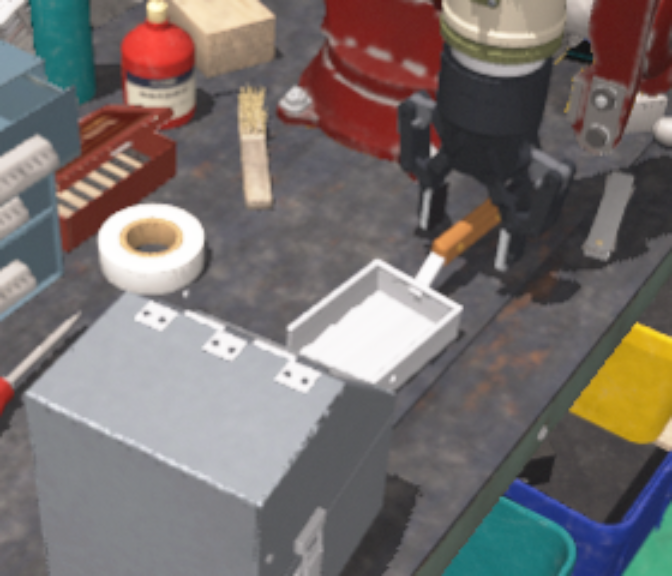

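The scoop stands on the bench with the jaws open on both sides of the handle. I'll go straight up and check everything once more.

```bash
python3 -m pendant '60 0 0 -8 0 0 0; 60 0 0 -20 0 0 0; 60 0 0 -28 0 0 0; 60 0 0 -28 0 0 0; 60 0 0 -28 0 0 0; 60 0 0 -28 0 0 0; 60 0 0 -28 0 0 0; 60 0 0 -28 0 0 0; 60 0 0 -15 0 0 0; 60 0 0 0 0 0 0; 60 0 0 0 0 0 0; 60 0 0 0 0 0 0'; python3 - <<'E'
from plan import *
np.set_printoptions(precision=4,suppress=True)
Z={"tape_roll":0,"wire_brush":0,"small_driver":0,"scoop":0,"bolt_1":.003}
print(read_state()["t"],read_state()["contact_force"])
for n in("top","scene"):
    c=imaging.camera(n); W=cloud(c); cv2.imwrite(f"pics/{n}14.png",c["img"])
    for k in Z:
        print(n,k,[(round(f["p"],2),atz(c,f["location"],Z[k])[:2].round(3)) for f in finder.landmark_of(n,k)[:3]])
    P=W.reshape(-1,3); P=P[~np.isnan(P[:,0])]
    q=P[(P[:,0]>.40)&(P[:,0]<.52)&(P[:,1]>-.03)&(P[:,1]<.09)&(P[:,2]>.016)&(P[:,2]<.035)]
    print("walls",cv2.minAreaRect((q[:,:2]*1000).astype(np.float32)),np.percentile(q[:,2],[50,95]))
    p=P[(P[:,0]>.44)&(P[:,0]<.49)&(P[:,1]>-.015)&(P[:,1]<.065)&(P[:,2]>-.01)&(P[:,2]<.02)]
    A=np.c_[p[:,:2]-[.465,.023],np.ones(len(p))]; print("floor",np.linalg.lstsq(A,p[:,2],rcond=None)[0],np.percentile(p[:,2],[2,98]))
    if n=="top":
        d=P-O; X=d@Xd; Y=d@Yd; m=(abs(Y)<.045)&(X>-.072)&(X<-.03); print("flap",np.percentile(P[m,2]-X[m]-.184,[5,50,95]).round(4),m.sum())
E
```

```text
t: 20.75
ee_pos: [0.4543, -0.0829, 0.2469]
ee_rot: [0.0, 0.999, -0.048, -0.001]
contact_force: [0.9, -0.1, -1.2]
grip_width: 0.0604
20.75 [ 0.9329 -0.0893 -1.2036]
top tape_roll [(0.92, array([0.651, 0.054])), (0.45, array([0.441, 0.238]))]
top wire_brush [(0.75, array([ 0.666, -0.099]))]
top small_driver [(0.81, array([0.628, 0.233]))]
top scoop [(0.82, array([0.473, 0.029]))]
top bolt_1 []
walls ((465.87237548828125, 23.81820297241211), (107.47001647949219, 78.15111541748047), 85.10755920410156) [0.0286 0.0317]
floor [-0.0016 -0.0008  0.0025] [-0.0011  0.0062]
flap [-0.0018  0.0009  0.0037] 2018
scene tape_roll [(0.98, array([0.647, 0.051]))]
scene wire_brush [(0.63, array([ 0.66 , -0.086])), (0.5, array([0.632, 0.236]))]
scene small_driver [(0.9, array([0.633, 0.236]))]
scene scoop [(0.75, array([0.462, 0.03 ]))]
scene bolt_1 []
walls ((464.3186340332031, 25.227787017822266), (110.86852264404297, 78.00442504882812), 84.9847640991211) [0.0261 0.0305]
floor [-0.0381  0.0093  0.0026] [-0.0003  0.0052]
```

View pics/scene14.png

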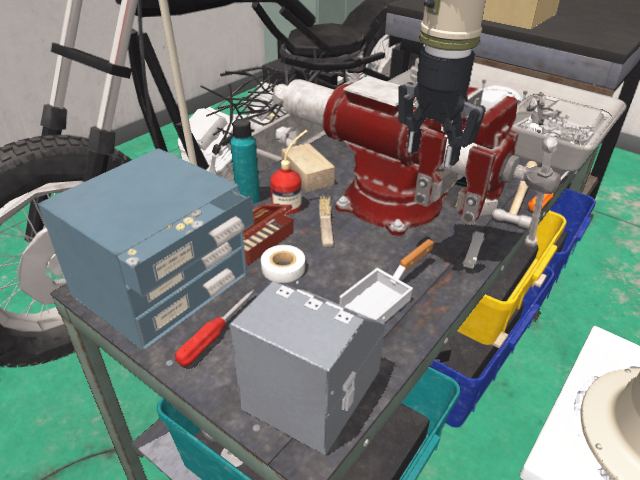

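View pics/top14.png

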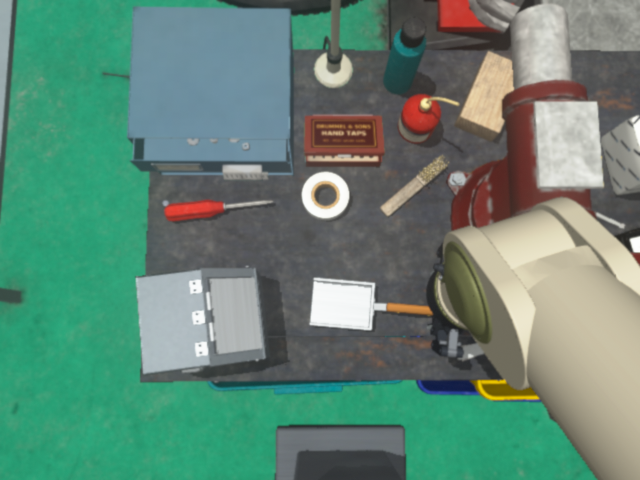

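Both views show the scoop upright and empty at about (343,305) in the top view. The flap is shut, no bolts are visible anywhere, and the tape, brush and driver haven't moved. Handing in.

```bash
python3 -c "
from station import bot
print(bot.sign_off())"
```

```text
the job is handed in; nothing more can be done
None
```

I took the scoop by its handle, pushed the flap open with the lip and tipped the scoop to about 57° inside the box. I then drew it out and set it down upright where it had been, and handed the job in at about 21 s of the 61 s allowed.

**Last checks**
- **Scoop:** it stands flat (underside near z = 0), and the pan is empty in both views.
- **Flap:** it lies on the shut plane to within about 1 mm.
- **Other things:** the tape, brush and driver measured within 1 cm of where they were before. The gripper is clear of everything.

**What disagreed or is uncertain**
- **Bolts:** I couldn't see inside the box. That all three went in rests on the empty pan and on the finder reporting no bolts in either view.
- **Rim contact:** at full tip the scoop's underside rested on the box's lower rim with about 5 N, so I raised it a few millimetres.
- **Setting down:** I first corrected a slight roll the wrong way, by about 0.5°, and fixed it before letting go.
- **Floor slope:** the final fit from the scene camera gave about 2° sideways where the top camera gave level. I took that for noise.

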